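Refit an enclosure cover on its two locating pins and latch it

ROBOT

A 6-joint arm with a two-finger parallel gripper is mounted at the origin on the work surface. World frame = base frame: x ahead of the robot, y to its left, z up, the work surface at z = 0. Lengths are in mm, angles in rad, forces in N, time in s.
With the tool pointing down it reaches from about 375 to 750 mm from the base axis. Payload 9 kg.
Tool frame: the origin (TCP) lies at the very end of the fingers, on their centre line; the grasp point (between the pads) lies 19 mm behind it (ctrl.hold_point_z is the distance from the TCP to the grasp point, in mm); y points along the fingers, z is the direction in which the jaws open and shut, and the axes are right-handed (so a half turn about y gives the same grasp; the last joint's range is limited). The gripper opens to 85 mm and grips with 20 to 120 N. Pads are 22 mm wide; open, the fingers measure 114 mm over their backs; the gripper's body (76 mm by 85 mm) begins 54 mm behind the grasp point. The pads swing forward as they close: fully open they stand 13 mm farther back than shut.
Start: joints at [1, 0.104, 0.097, 1.564, 0, 1.353], TCP at [207.322, 563.076, 231.331] pointing down, gripper open.
Joint ranges: [-2.99, 2.99], [-0.84, 1.86], [-1.1, 1.16], [-1.84, 2.11], [-1.51, 1.56], [-3.14, 3.14]. Speed limits (rad/s): [2.22, 2.22, 2.57, 3.14, 3.14, 3.14].

INTERFACE

Orientations are given as a unit quaternion [w, x, y, z].
In Python, from plant import ctrl gives the robot as it stands. The module is installed in compiled form; this text tells all that it offers.
- The arm moves only by the tool servo_tool, never from a script. Its argument "series" is a list of rows, each a list of 7 numbers: the closure, from 0 (fully open) to 1 (shut), then the shift along the tool's x, y, z in m, then the turn, a rotation vector about the tool's x, y, z in degrees. A call has 1 to 20 rows; each row shifts and turns the pose as measured when the row begins, along the tool's axes as they then stand; what a row does not reach is not made up. A row lasts 1/8 s, in which the tool goes at most 62.5 mm and 10.7 degrees, less where a joint would pass 70% of its speed; a pose out of reach is approached as far as the arm can. A call is refused whole if a number of a shift passes 0.0625 or a number of a turn 10.7, either way. A call with a gripper value outside its range is refused whole. The fingers move at their own pace and stop on an object; "squeeze" is the grip in N (left out, the last holds). Time passes only in rows, so rows that do not move let the fingers close. It gives the time, the measured TCP pose, the force and the opening at its end, in the units of the state.
- ctrl.read_state(): the state, without advancing time (a new reading comes with each control period).
- ctrl.grab_frame(name): name is "scene" or "top" or "wrist"; returns the picture (420x560x3 uint8, red, green, blue); there is no depth.
- ctrl.get_calibration(name): a dict with "fovy" (degrees; the focal length in pixels is half the picture's height over the tangent of half this angle, whatever the lens; pixels are square), "cx", "cy" (the principal point, pixels), "pose" (4x4, takes a point from camera to world coordinates). Camera axes: x right, y up, looking along -z (the intrinsics and any distortion apply to the point x, -y, -z); pixel columns grow to the right and rows downward; lengths in mm; the calibration is good to about 2 mm. A picture is of the moment at which its call begins: read the wrist's pose just before it. get_calibration takes no time and is no camera call; for the wrist camera it gives the pose at the moment of the call.
- ctrl.close_job(): hands the job in, once; it reports no verdict.
Trained networks look in the newest picture that a camera, given by its name, has taken for a name from the list of things; names that differ only in an ending like _2 or _b are one class to them, and where a whole thing is asked for, a point or a joint stands for the part that bears it (a point fixed in the world has none). Each returns a list of dicts, best first, with "p" (0 to 1); they miss things now and then, are a little off and sometimes report something else, mostly with a low value. They report only what shows in the picture. A call takes as long as a camera call. They do not tell look-alikes from the thing itself.
- ctrl.trace(camera, query): "pixels" (420x560 bool, what is visible of it) and "rect" ([centre column, centre row, width, height] in pixels, round what is visible of it).
- ctrl.place_of(camera, query): "pixel" ([column, row] in pixels: a listed point, or the origin of a listed thing).
The state is a dict: "time_s": time; "joint_positions": joint angles; "qd": joint speeds; "joint_efforts": joint torques, N m; "tool_pos": TCP position; "ee_rot": TCP orientation; "wrist_force": force on the tool from outside, world axes, zero at the start; "wrist_torque": the same for the moment, N m; "opening": opening from 0.0 (shut) to 1.0 (fully open).
Only numpy, scipy, OpenCV 4.12 (cv2) and the standard library are available. Lean on these libraries where they do the work, as an engineer would, in place of code of your own. Each camera call takes 0.05 s, during which the arm holds its last target.

TASK

Pick up the loose cover panel by its handle and lower it onto the open instrument enclosure so that both locating pins come up through its two holes and it lies flush on the rim; the pins' setting along their slots is not exactly known, so feel for them gently, never pressing the cover on the enclosure with more than 30 N. Then swing the latch fully across over the cover's edge and let go, leaving everything else on the bench where it is.

Things in the scene. Friction and masses are not known exactly. Their poses are not given: they have to be found in the camera images.
- enclosure: Fixed open-topped instrument enclosure of black profile, 160 mm (its x) by 240 mm (its y), flat rim 60 mm above the bench; origin under its centre, z up. End walls (from y = 80 to 120 and -80 to -120 mm) are 40 mm wide, side walls 25 mm. On top of each end wall a T-slot runs along x, with one upright steel pin in it.
- enclosure_rim (a point): Centre of the enclosure's opening at rim height, axes as the enclosure's. Pins: 10 mm in diameter, tops 16 mm above the rim, with 1 mm chamfers, at y = 90 and -90 mm from here. Both share one x, clamped anywhere from -12 to +12 mm; no reading gives it: find it by touch (or see it). They do not move under light forces.
- cover: Loose flat aluminium cover panel, 140 mm (its x) by 200 mm (its y), 8 mm thick, 0.3 to 0.55 kg, lying on the bench; origin at the centre of its underside, z up. Two round through-holes, 12 mm in diameter, at x = 0, y = 90 and -90 mm. Either way round will do. Fully home, it lies flat on the rim and the pins stand 8 mm out of it.
- cover_grip (a point): Middle of the cover's black bar handle, where to grip: the bar is 12 mm wide (cover's x), 12 mm tall, 100 mm long (along the cover's y); its centre is 44 mm above the cover's underside, with 30 mm free between bar and panel. Bar and posts are sprung along z: they give 1 mm per 4 N up or down, 5 mm at most (so the lifted panel hangs about 1 mm lower); stiff sideways. Axes as the cover's.
- latch (a joint): Angle (rad) of the steel latch on the rim, from -0.7 to 1.65; stays where left, moves at about 2 N. At 0 it points along the enclosure's -x; it grows counter-clockwise from above; at 1.57 it points along -y, across the cover's edge (shut). Starts at -0.6 to -0.1, clear of the cover. Tongue 12 mm wide, reaching 36 mm, underside 10 mm above the rim: it passes only over a cover fully home.
- latch_post (a point): Point to grip on the latch's upright black post (12 mm in diameter, rising 36 mm from the tongue's top, to 112 mm above the bench), 24 mm above the tongue and 100 mm above the bench; 30 mm from the pivot.
- latch_pivot (a point): Pivot of the latch, at the enclosure's x = -50, y = 113 mm, on top of the tongue (76 mm above the bench); its axis is vertical.
- screwdriver: Bystander: screwdriver, 170 mm long, lying behind the enclosure; origin under its middle
- jar: Bystander: small closed glass jar, 40 mm wide, 50 mm tall, standing beyond the cover; origin under its centre
- optic_post: Bystander: plain steel post, 25 mm in diameter, 60 mm tall, standing upright on the robot's side of the cover; origin under its centre
- tape: Bystander: white plastic ring, 64 mm wide, 18 mm tall, on the bench near the robot; origin under its centre
- mug: Bystander: white mug, 80 mm wide, 90 mm tall, far edge of the bench; origin under its centre
Things that resemble listed ones, but are neither listed nor needed, are in the scene too. What is shaped like the cover but turquoise is not meant.

How it is judged:
By the outcome, as a careful person would: the job done as asked, in the order asked, and still so for the second after the job is handed in, with the robot touching nothing.
It also fails if it takes over 64 s, if anything falls off the work surface, if the arm or the gripper's body presses on something with over 40 N, if the wrist force passes 120 N, or if a joint passes its speed limit or range.

## Working session

There is one attempt and no reset: what is moved stays moved. The work goes in short steps, Python scripts to look and compute and a tool call to move; the robot and the scene stay as the last step left them, time stands still between calls to the robot, and variables do not carry over. Pictures are saved under pics/ and viewed, and the job is handed in when it is done.

Besides the shell and the picture viewer there is one more tool, called after "Emit:" as name(argument=value, ...) on one line, values as JSON. servo_tool: Moves the arm, as the interface text tells. Its arguments: {"type":"object","properties":{"series":{"type":"array"},"squeeze":{"type":"number"}},"required":["series"]}

```bash
mkdir -p pics; ls; cat > h.py <<'E'
import numpy as np, cv2
from plant import ctrl
def save(img,name): cv2.imwrite('pics/'+name,cv2.cvtColor(img,cv2.COLOR_RGB2BGR))
E
python3 - <<'E'
from h import *
np.set_printoptions(suppress=True,precision=3)
for c in ['scene','top','wrist']:
    k=ctrl.get_calibration(c); print(c,k)
    save(ctrl.grab_frame(c),c+'0.png')
print(ctrl.read_state())
E
```

```text
pics
scene {'fovy': 54.572165738442095, 'cx': 283.9759496443668, 'cy': 207.79468410736908, 'pose': array([[   0.623,   -0.456,    0.635, 1212.58 ],
       [   0.782,    0.348,   -0.517, -519.294],
       [   0.015,    0.819,    0.574,  685.412],
       [   0.   ,    0.   ,    0.   ,    1.   ]])}
top {'fovy': 57.57663694345047, 'cx': 278.9606434656857, 'cy': 210.9899503666187, 'pose': array([[  0.017,   0.993,  -0.117, 460.011],
       [ -1.   ,   0.019,   0.012,  38.718],
       [  0.014,   0.117,   0.993, 872.557],
       [  0.   ,   0.   ,   0.   ,   1.   ]])}
wrist {'fovy': 58.68718910026369, 'cx': 279.2892906714961, 'cy': 208.25570230543647, 'pose': array([[  0.345,  -0.895,  -0.281, 134.951],
       [  0.939,   0.329,   0.105, 589.054],
       [ -0.002,  -0.3  ,   0.954, 372.997],
       [  0.   ,   0.   ,   0.   ,   1.   ]])}
{'time_s': 0.15, 'joint_positions': array([ 1.   ,  0.105,  0.097,  1.564, -0.   ,  1.353]), 'qd': array([-0.001, -0.002,  0.001, -0.   ,  0.001, -0.   ]), 'joint_efforts': array([  0.002, -55.736,  50.401,   0.013,  -0.   ,   0.   ]), 'tool_pos': array([207.156, 562.819, 230.688]), 'ee_rot': array([-0.696,  0.696, -0.124,  0.124]), 'wrist_force': array([ 0.824, -0.568, -0.153]), 'wrist_torque': array([-0.013,  0.031, -0.02 ]), 'opening': 0.9977859915390523}
```

View pics/top0.png

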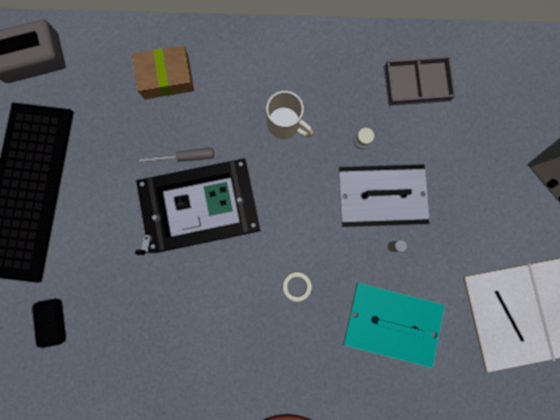

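View pics/scene0.png

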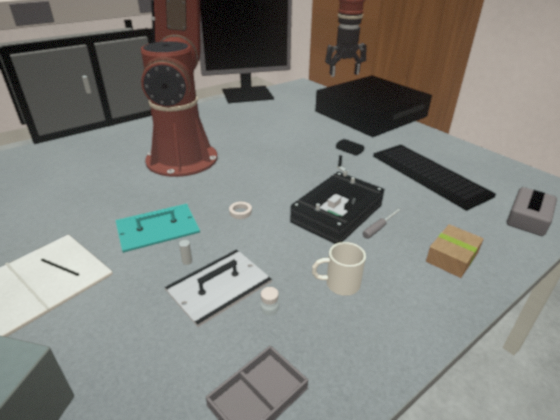

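View pics/wrist0.png

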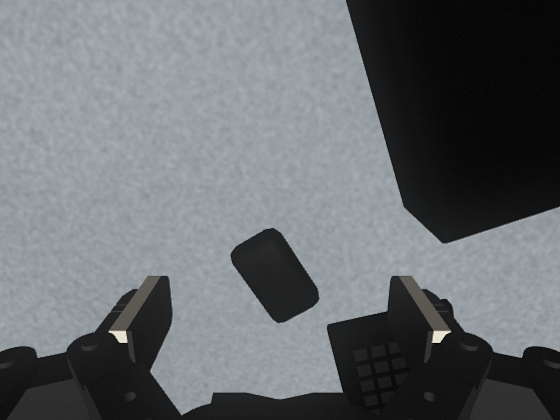

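Candidates for the cover in the top picture: the aluminium panel at (385,195) with black long edges and a black bar, and the turquoise panel at (395,325). The aluminium one fits the description; turquoise is excluded. I'll confirm this in a crop.

```bash
python3 - <<'E'
from h import *
np.set_printoptions(suppress=True,precision=2)
def ray(c,px):
    k=ctrl.get_calibration(c); f=210/np.tan(np.radians(k['fovy']/2))
    d=np.array([(px[0]-k['cx'])/f,-(px[1]-k['cy'])/f,-1.]); P=k['pose']
    return P[:3,3],P[:3,:3]@d
def onz(c,px,z):
    o,d=ray(c,px); return o+d*(z-o[2])/d[2]
Z=dict(enclosure=0,enclosure_rim=60,cover=0,cover_grip=44,latch_post=100,latch_pivot=76,screwdriver=0,jar=0,optic_post=0,tape=0,mug=0)
for c in ['top','scene']:
    ctrl.grab_frame(c)
    for q,z in Z.items():
        r=ctrl.place_of(c,q)
        print(c,q,[(round(x['p'],2),np.round(x['pixel'],1).tolist(),onz(c,x['pixel'],z).round(1).tolist()) for x in r[:3]])
img=cv2.cvtColor(ctrl.grab_frame('top'),cv2.COLOR_RGB2BGR)
cv2.imwrite('pics/c1.png',np.vstack([cv2.resize(img[150:270,120:270],(750,300*2),interpolation=cv2.INTER_CUBIC)]))
cv2.imwrite('pics/c2.png',cv2.resize(img[155:260,330:450],(686,600),interpolation=cv2.INTER_CUBIC))
print(ctrl.read_state()['time_s'])
E
cat >> h.py <<'E'
def ray(c,px,k=None):
    k=k or ctrl.get_calibration(c); f=210/np.tan(np.radians(k['fovy']/2))
    d=np.array([(px[0]-k['cx'])/f,-(px[1]-k['cy'])/f,-1.]); P=k['pose']
    return P[:3,3],P[:3,:3]@d
def onz(c,px,z,k=None):
    o,d=ray(c,px,k); return o+d*(z-o[2])/d[2]
def proj(c,p,k=None):
    k=k or ctrl.get_calibration(c); f=210/np.tan(np.radians(k['fovy']/2))
    P=k['pose']; q=P[:3,:3].T@(np.array(p,float)-P[:3,3])
    return np.array([k['cx']+f*q[0]/-q[2],k['cy']-f*q[1]/-q[2]])
E
```

```text
top enclosure [(0.65, [200.8, 209.5], [562.9, 207.6, 0.0])]
top enclosure_rim [(0.78, [197.0, 204.3], [566.9, 204.5, 60.0])]
top cover [(0.71, [395.8, 322.6], [316.9, -236.8, 0.0]), (0.58, [385.1, 196.9], [600.3, -217.2, 0.0])]
top cover_grip [(0.76, [388.3, 190.9], [606.8, -211.6, 44.0]), (0.58, [397.3, 327.9], [313.2, -225.9, 44.0])]
top latch_post [(0.57, [139.9, 250.5], [466.2, 306.3, 100.0]), (0.19, [382.5, 194.3], [589.5, -182.6, 100.0])]
top latch_pivot [(0.55, [143.4, 236.3], [495.8, 309.2, 76.0])]
top screwdriver [(0.93, [179.5, 152.5], [695.8, 262.6, 0.0])]
top jar [(0.54, [361.1, 144.3], [724.5, -162.4, 0.0])]
top optic_post [(0.62, [394.4, 246.0], [487.2, -236.8, 0.0])]
top tape [(0.66, [297.6, 284.8], [396.4, -16.5, 0.0])]
top mug [(0.67, [285.7, 121.7], [775.7, 15.9, 0.0])]
scene enclosure [(0.61, [335.7, 214.3], [569.1, 196.7, 0.0])]
scene enclosure_rim []
scene cover [(0.97, [156.1, 224.8], [303.9, -231.9, 0.0]), (0.58, [218.5, 287.4], [610.8, -218.3, 0.0]), (0.3, [383.6, 227.6], [694.6, 258.0, 0.0])]
scene cover_grip [(0.79, [150.8, 215.2], [314.4, -243.8, 44.0]), (0.75, [219.9, 270.6], [607.0, -208.5, 44.0])]
scene latch_post [(0.54, [339.6, 162.1], [478.3, 289.9, 100.0])]
scene latch_pivot [(0.66, [346.0, 170.5], [497.5, 301.1, 76.0])]
scene screwdriver [(0.65, [382.8, 225.6], [687.3, 263.4, 0.0])]
scene jar [(0.87, [271.4, 310.1], [738.0, -162.9, 0.0])]
scene optic_post [(0.61, [186.7, 261.0], [486.7, -234.1, 0.0])]
scene tape [(0.62, [242.4, 211.6], [395.4, -9.0, 0.0]), (0.62, [346.3, 173.2], [421.8, 391.1, 0.0])]
scene mug [(0.93, [341.6, 283.1], [773.8, 14.9, 0.0]), (0.23, [334.9, 214.3], [567.7, 194.9, 0.0])]
1.4
```

View pics/c1.png

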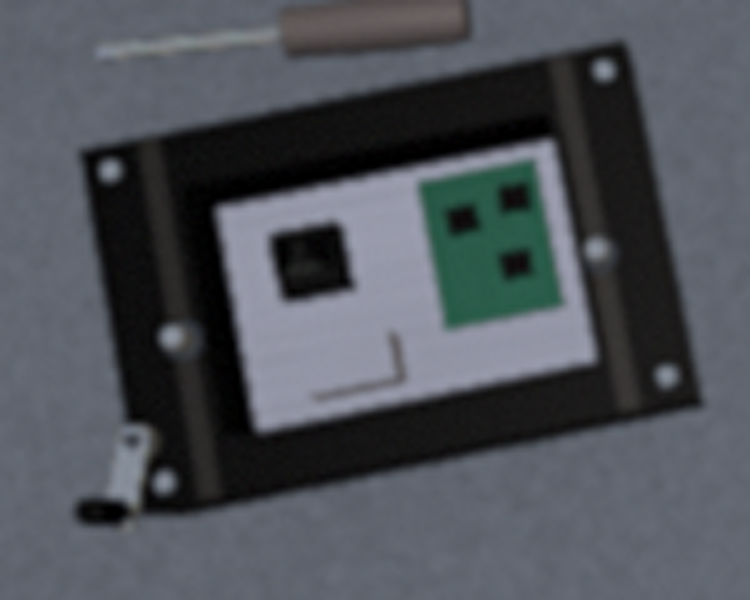

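View pics/c2.png

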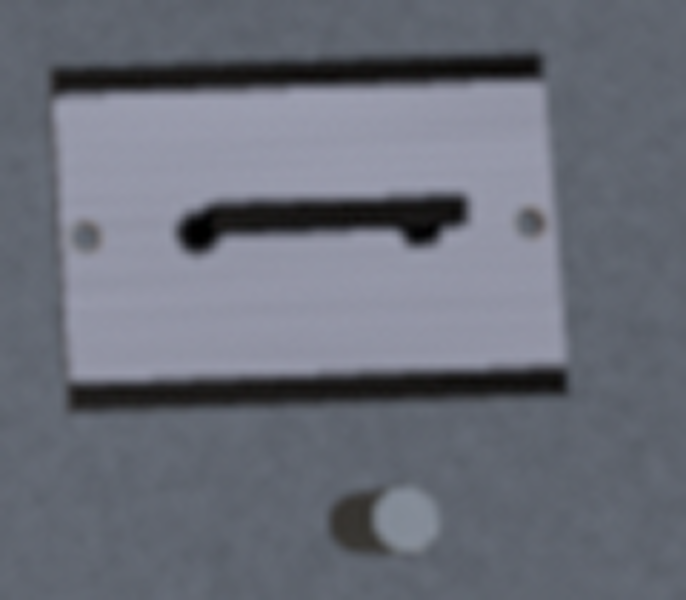

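The crop shows the aluminium panel: holes near (345,196) and (423,194), black bar at about (388,191), with the optic_post just below at (398,246). This is the cover. The pin tops show at about (155.6,217.4) and (239.6,199.6).

```bash
python3 - <<'E'
from h import *
from scipy.spatial.transform import Rotation as R
np.set_printoptions(suppress=True,precision=2)
c2=lambda u,v:(330+u/5.717-.5,155+v/5.714-.5)
c1=lambda u,v:(120+u/5-.5,150+v/5-.5)
for n,p in dict(hL=(87,236),hR=(530,221)).items(): print(n,onz('top',c2(*p),8))
for p in [(53,70),(541,55),(566,392),(70,408)]: print('cov',onz('top',c2(*p),8))
for p in [(200,215),(465,208)]: print('bar',onz('top',c2(*p),50))
for p in [(82,150),(627,42),(702,404),(127,515)]: print('enc',onz('top',c1(*p),60))
for p in [(178,337),(598,248)]: print('pin',onz('top',c1(*p),76))
print('post',onz('top',c1(92,512),112),'piv',onz('top',c1(133,435),76))
s=ctrl.read_state();q=s['ee_rot'];r=R.from_quat([q[1],q[2],q[3],q[0]]);print(r.as_matrix())
k=ctrl.get_calibration('wrist');T=k['pose'];print('cam in tool',r.as_matrix().T@(T[:3,3]-s['tool_pos']),r.as_matrix().T@T[:3,:3])
E
```

```text
hL [ 599.77 -121.91    8.  ]
hR [ 609.34 -300.79    8.  ]
cov [ 667.55 -108.32    8.  ]
cov [ 677.83 -307.13    8.  ]
cov [ 540.43 -313.38    8.  ]
cov [ 530.42 -114.93    8.  ]
bar [ 601.95 -157.46   50.  ]
bar [ 606.65 -259.39   50.  ]
enc [618.16 337.76  60.  ]
enc [670.54 104.99  60.  ]
enc [513.64  68.8   60.  ]
enc [462.55 309.47  60.  ]
pin [536.62 287.24  76.  ]
pin [577.47 113.43  76.  ]
post [463.33 305.93 112.  ] piv [495.48 303.57  76.  ]
[[ 0.94  0.    0.35]
 [-0.35  0.    0.94]
 [ 0.   -1.    0.  ]]
cam in tool [ -76.85 -142.37   -0.47] [[-0.   -0.95 -0.3 ]
 [ 0.    0.3  -0.95]
 [ 1.   -0.    0.  ]]
```

Before moving to the cover, I'll look at the enclosure closely with the wrist camera, held in the orientation it will have for the placing.

Emit:
servo_tool(series=[[0,0.05,0,-0.022,0,0,0],[0,0.05,0,-0.022,0,0,0],[0,0.05,0,-0.022,0,0,0],[0,0.05,0,-0.022,0,0,0],[0,0.05,0,-0.022,0,0,0],[0,0.05,0,-0.022,0,0,0],[0,0.05,0,-0.022,0,0,0],[0,0.05,0,-0.022,0,0,0],[0,0.05,0,-0.022,0,0,0],[0,0,0,0,0,10,0],[0,0,0,0,0,10,0],[0,0,0,0,0,10,0],[0,0,0,0,0,10,0],[0,0,0,0,0,10,0],[0,0,0,0,0,8,0],[0,0,0,0,0,0,0]])

```text
time_s: 3.4
tool_pos: [573.3, 210.0, 230.8]
ee_rot: [0.543, -0.541, 0.454, -0.454]
wrist_force: [0.2, 0.8, -0.8]
opening: 1.002
```

```bash
cat >> h.py <<'E'
from scipy.spatial.transform import Rotation as R
def tool(s=None):
    s=s or ctrl.read_state(); q=s['ee_rot']; return np.array(s['tool_pos']),R.from_quat([q[1],q[2],q[3],q[0]]).as_matrix()
def theta(M): return np.degrees(np.arctan2(M[1,2],M[0,2]))
def to_tool(d,M): return M.T@np.array(d,float)
E
python3 - <<'E'
from h import *
np.set_printoptions(suppress=True,precision=2)
s=ctrl.read_state();p,M=tool(s);print(p,theta(M),M,s['joint_positions'])
save(ctrl.grab_frame('wrist'),'w1.png')
print(s['time_s'])
E
```

```text
[573.27 209.99 230.79] 10.053736688693698 [[ 0.17  0.    0.98]
 [-0.98  0.    0.17]
 [-0.   -1.    0.  ]] [0.14 0.13 0.13 1.56 0.   1.53]
3.4
```

View pics/w1.png

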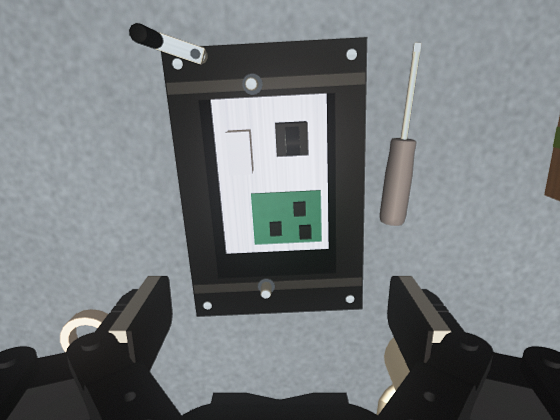

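The wrist view shows the pin tops near (251,84) and (266,294), the rim corners, and the latch post at (147,36). I'll localise these more finely.

```bash
python3 - <<'E'
from h import *
im=cv2.imread('pics/w1.png')
a=cv2.resize(im[60:110,225:280],None,fx=7,fy=7,interpolation=cv2.INTER_CUBIC)
b=cv2.resize(im[270:320,240:295],None,fx=7,fy=7,interpolation=cv2.INTER_CUBIC)
cv2.imwrite('pics/w1pins.png',np.hstack([a,b]))
cv2.imwrite('pics/w1l.png',cv2.resize(im[15:80,120:230],None,fx=7,fy=7,interpolation=cv2.INTER_CUBIC))
E
```

```text
(no output)
```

View pics/w1pins.png

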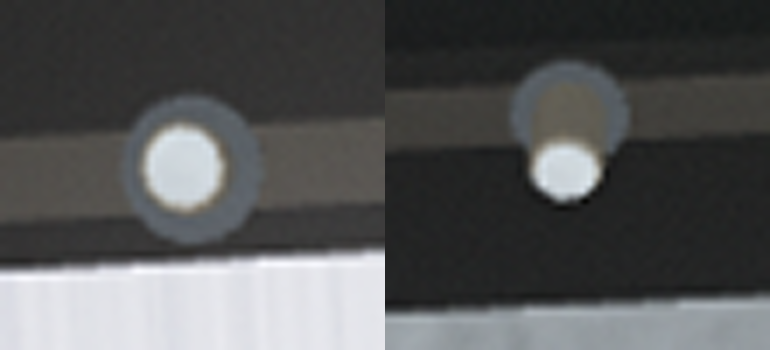

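View pics/w1l.png

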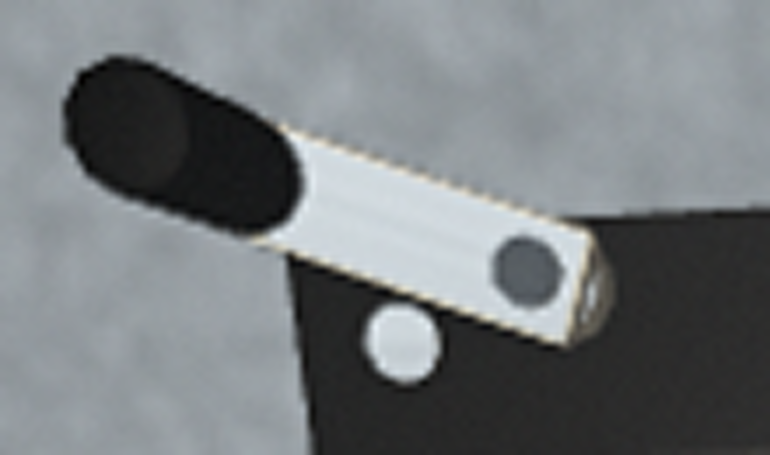

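```bash
python3 - <<'E'
from h import *
np.set_printoptions(suppress=True,precision=2)
k=ctrl.get_calibration('wrist')
for n,px,z in [('p1',(250.7,83.4),76),('p2',(265.4,294.0),76),('post',(137.6,32),112),('piv',(194.9,53.3),76),('c1',(162,53),60),('c2',(366.5,37.5),60),('c3',(362.5,309),60),('c4',(197.5,316.5),60)]: print(n,onz('wrist',px,z,k)); 
a=onz('wrist',(250.7,83.4),76,k);b=onz('wrist',(265.4,294.0),76,k);d=a-b
print(np.linalg.norm(d),np.degrees(np.arctan2(-d[0],d[1])),(a+b)/2)
E
```

```text
p1 [537.6  286.62  76.  ]
p2 [578.3  111.51  76.  ]
post [464.41 304.4  112.  ]
piv [493.84 300.16  76.  ]
c1 [465.15 296.67  60.  ]
c2 [618.9  335.55  60.  ]
c3 [673.86 102.52  60.  ]
c4 [518.81  66.42  60.  ]
179.7783713094476 13.085523367915181 [557.95 199.07  76.  ]
```

Emit:
servo_tool(series=[[0,0.051,0,-0.005,0,0,0],[0,0.051,0,-0.005,0,0,0],[0,0.051,0,-0.005,0,0,0],[0,0.051,0,-0.005,0,0,0],[0,0.051,0,-0.005,0,0,0],[0,0.051,0.02,-0.005,0,0,0],[0,0.051,0.02,-0.005,0,0,0],[0,0.051,0.02,-0.005,0,0,0],[0,0,0,0,0,7,0],[0,0,0,0,0,0,0]])

```text
time_s: 4.7
tool_pos: [613.0, -211.0, 168.5]
ee_rot: [0.524, -0.521, 0.476, -0.478]
wrist_force: [1.0, -0.9, 0.3]
opening: 0.998
```

```bash
python3 - <<'E'
from h import *
np.set_printoptions(suppress=True,precision=2)
s=ctrl.read_state();p,M=tool(s);print(p,theta(M),M,s['joint_positions'],s['time_s'])
im=ctrl.grab_frame('wrist');save(im,'w2.png')
for q in ['cover_grip','cover']: 
  for r in ctrl.place_of('wrist',q)[:2]: print(q,r['p'],r['pixel'],onz('wrist',r['pixel'],44 if q!='cover' else 0))
for h in [(600,-122),(609,-301)]: print(proj('wrist',(*h,8)))
E
```

```text
[ 612.99 -211.    168.52] 5.192261964523403 [[ 0.09  0.    1.  ]
 [-1.    0.    0.09]
 [-0.   -1.    0.  ]] [-0.53  0.24  0.14  1.46  0.    0.95] 4.7
cover_grip 0.58 [268.4, 200.8] [ 605.52 -212.92   44.  ]
cover 0.87 [270.7, 188.9] [ 606.9  -214.84    0.  ]
cover 0.48 [132.5, 195.4] [ 488.69 -231.47    0.  ]
[271.94  73.49]
[264.73 282.9 ]
```

View pics/w2.png

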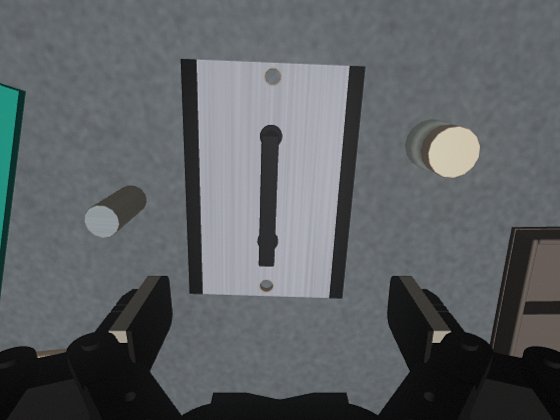

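```bash
python3 - <<'E'
from h import *
im=cv2.imread('pics/w2.png')
a=cv2.resize(im[60:92,255:291],None,fx=10,fy=10,interpolation=cv2.INTER_CUBIC)
b=cv2.resize(im[270:302,249:285],None,fx=10,fy=10,interpolation=cv2.INTER_CUBIC)
cv2.imwrite('pics/w2h.png',np.hstack([a,b]))
cv2.imwrite('pics/w2b.png',cv2.resize(im[115:275,235:305],None,fx=3.7,fy=3.7,interpolation=cv2.INTER_CUBIC))
E
```

```text
(no output)
```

View pics/w2h.png

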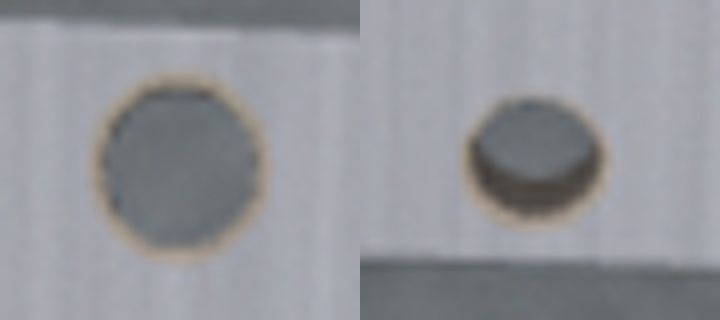

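View pics/w2b.png

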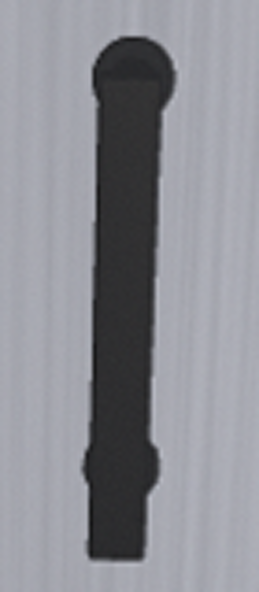

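```bash
python3 - <<'E'
from h import *
np.set_printoptions(suppress=True,precision=2)
k=ctrl.get_calibration('wrist')
a=onz('wrist',(272.5,76.3),8,k);b=onz('wrist',(266.05,285.55),8,k);d=a-b
print(a,b,np.linalg.norm(d),np.degrees(np.arctan2(-d[0],d[1])),(a+b)/2)
c=onz('wrist',(269.2,136.2),50,k);e=onz('wrist',(266.5,265.1),50,k);print(c,e,(c+e)/2)
p,M=tool(); print('to go',to_tool((a+b)/2-p,M),theta(M))
E
```

```text
[ 600.61 -123.98    8.  ] [ 610.42 -303.58    8.  ] 179.86519261908302 3.126401315223396 [ 605.51 -213.78    8.  ]
[ 602.38 -164.53   50.  ] [ 608.6  -262.49   50.  ] [ 605.49 -213.51   50.  ]
to go [  3.14 160.85  -8.86] 5.280917786207034
```

Emit:
servo_tool(series=[[0,0.003,0,-0.0088,0,2.1,0],[0,0,0.03,0,0,0,0],[0,0,0.03,0,0,0,0],[0,0,0.025,0,0,0,0],[0,0,0,0,0,0,0]], squeeze=60)

```text
time_s: 5.48
tool_pos: [604.8, -212.5, 84.7]
ee_rot: [0.516, -0.513, 0.483, -0.488]
wrist_force: [-0.7, -0.3, 0.9]
opening: 1.0
```

```bash
python3 - <<'E'
from h import *
np.set_printoptions(suppress=True,precision=2)
p,M=tool(); print(p,theta(M),'to go',to_tool(np.array([605.5,-213.6,25])-p,M),M)
E
```

```text
[ 604.77 -212.51   84.73] 3.363917767458181 to go [ 1.03 59.74  0.16] [[ 0.06  0.01  1.  ]
 [-1.   -0.    0.06]
 [ 0.   -1.    0.01]]
```

Emit:
servo_tool(series=[[0,0.001,0.03,0.0,0,0.2,0],[0,0,0.026,0,0,0,0],[0,0,0,0,0,0,0],[0,0,0,0,0,0,0]])

```text
time_s: 5.98
tool_pos: [608.1, -214.9, 35.3]
ee_rot: [0.516, -0.511, 0.48, -0.491]
wrist_force: [0.2, -0.7, -0.4]
opening: 1.002
```

```bash
python3 - <<'E'
from h import *
np.set_printoptions(suppress=True,precision=4)
s=ctrl.read_state();p,M=tool(s); print(p,theta(M),'to go',to_tool(np.array([605.5,-213.6,25])-p,M),M,s['wrist_force'])
save(ctrl.grab_frame('wrist'),'w3.png')
E
```

```text
[ 608.0849 -214.9373   35.3169] 3.223889854881896 to go [-1.5477 10.2673 -2.6639] [[ 0.0561  0.0157  0.9983]
 [-0.9984 -0.0057  0.0562]
 [ 0.0065 -0.9999  0.0154]] [ 0.2438 -0.6944 -0.4243]
```

View pics/w3.png

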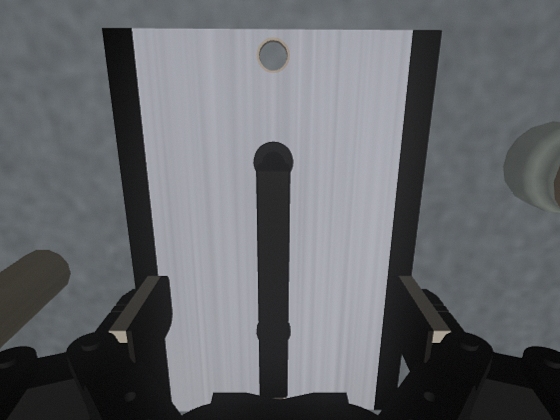

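```bash
cat >> h.py <<'E'
def go(target,th):
    s=ctrl.read_state();p,M=tool(s);t=np.radians(th)
    D=np.array([[np.sin(t),0,np.cos(t)],[-np.cos(t),0,np.sin(t)],[0,-1,0]])
    rv=np.degrees(R.from_matrix(M.T@D).as_rotvec())
    print('t',round(s['time_s'],2),'pos',p.round(1),'th',round(theta(M),2),'F',np.round(s['wrist_force'],1),'T',np.round(s['wrist_torque'],2),'open',round(s['opening'],3),'\n shift mm',to_tool(np.array(target,float)-p,M).round(1),'turn',rv.round(2))
E
```

Emit:
servo_tool(series=[[0,-0.0015,0.008,-0.0027,-0.9,0,0.4],[0,0,0.003,0,0,0,0],[0,0,0,0,0,0,0]])

```text
time_s: 6.4
tool_pos: [606.4, -214.2, 25.9]
ee_rot: [0.514, -0.514, 0.485, -0.486]
wrist_force: [0.3, -0.1, -0.6]
opening: 0.998
```

```bash
python3 -c "
from h import *
go([605.5,-213.6,25],3.1)"
```

```text
t 6.4 pos [ 606.4 -214.2   25.9] th 3.23 F [ 0.3 -0.1 -0.6] T [ 0.04 -0.02  0.01] open 0.998 
 shift mm [-0.7  0.9 -0.9] turn [-0.06  0.13  0.04]
```

Emit:
servo_tool(series=[[0,-0.0005,0,-0.0009,0,0,0],[0.5,0,0,0,0,0,0],[1,0,0,0,0,0,0],[1,0,0,0,0,0,0],[1,0,0,0,0,0,0],[1,0,0,0,0,0,0],[1,0,0,0,0,0,0],[1,0,0,0,0,0,0]], squeeze=60)

```text
time_s: 7.4
tool_pos: [605.4, -213.8, 26.2]
ee_rot: [0.514, -0.514, 0.485, -0.486]
wrist_force: [0.1, -0.3, 0.8]
opening: 0.129
```

```bash
python3 -c "
from h import *
go([605.5,-213.6,25],3.1)"
```

```text
t 7.4 pos [ 605.4 -213.8   26.2] th 3.22 F [ 0.1 -0.3  0.8] T [ 0.02  0.05 -0.04] open 0.129 
 shift mm [-0.2  1.2  0.1] turn [-0.06  0.12  0.05]
```

Emit:
servo_tool(series=[[1,0,-0.01,0,0,0,0],[1,0,-0.02,0,0,0,0],[1,0,-0.03,0,0,0,0],[1,0,-0.03,0,0,0,0],[1,0,-0.03,0,0,0,0],[1,0,-0.02,0,0,0,0],[1,0,0,0,0,0,0]])

```text
time_s: 8.28
tool_pos: [604.6, -213.1, 176.1]
ee_rot: [0.514, -0.514, 0.485, -0.486]
wrist_force: [-0.2, -0.6, -4.4]
opening: 0.129
```

```bash
python3 -c "
from h import *
go([558,199,160],13.1)
save(ctrl.grab_frame('wrist'),'w4.png')
save(ctrl.grab_frame('scene'),'s4.png')"
```

```text
t 8.28 pos [ 604.6 -213.1  176.1] th 3.24 F [-0.2 -0.6 -4.4] T [-0.04 -0.   -0.  ] open 0.129 
 shift mm [-414.1   15.6  -23.3] turn [-0.08 -9.86  0.07]
```

View pics/w4.png

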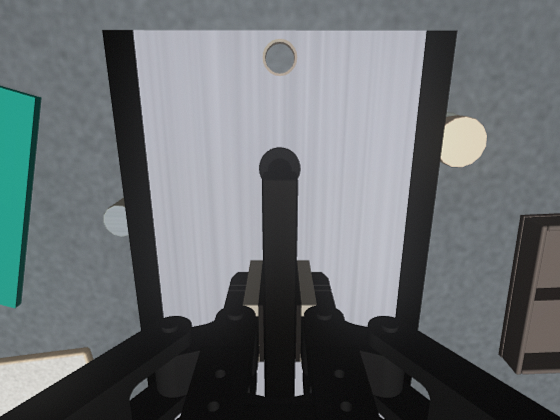

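View pics/s4.png

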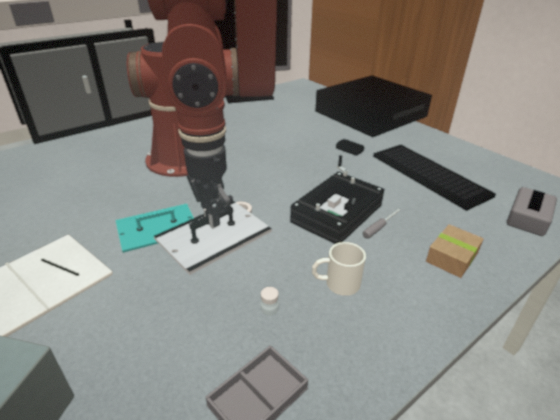

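```bash
python3 - <<'E'
from h import *
im=cv2.imread('pics/w4.png')
cv2.imwrite('pics/w4h.png',cv2.resize(im[35:80,255:305],None,fx=10,fy=10,interpolation=cv2.INTER_CUBIC))
p,M=tool();k=ctrl.get_calibration('wrist')
for top in (17,18,19,20):
  w=onz('wrist',(279.5,57.5),p[2]-top,k); print(top,(M.T@(w-p)).round(2))
E
```

```text
17 [-88.9   17.08  -0.15]
18 [-88.98  18.08  -0.15]
19 [-89.06  19.08  -0.15]
20 [-89.14  20.08  -0.15]
```

View pics/w4h.png

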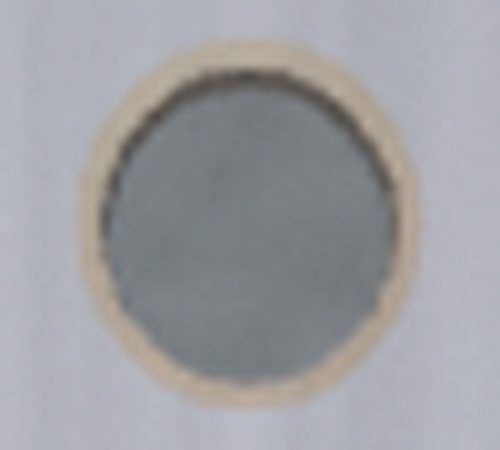

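Emit:
servo_tool(series=[[1,-0.03,0,-0.002,0,0,0],[1,-0.05,0,-0.003,0,0,0],[1,-0.05,0,-0.003,0,0,0],[1,-0.05,0,-0.003,0,0,0],[1,-0.05,0,-0.003,0,0,0],[1,-0.05,0,-0.003,0,0,0],[1,-0.05,0,-0.003,0,0,0],[1,-0.04,0,-0.003,0,0,0],[1,-0.02,0,0,0,-5,0],[1,0,0,0,0,-4,0],[1,0,0,0,0,0,0]])

```text
time_s: 9.75
tool_pos: [548.4, 188.7, 158.3]
ee_rot: [-0.547, 0.555, -0.45, 0.435]
wrist_force: [0.5, -0.7, -3.8]
opening: 0.124
```

```bash
python3 -c "
from h import *
go([558,199.1,130],13.1)
save(ctrl.grab_frame('wrist'),'w5.png')"
```

```text
t 9.75 pos [548.4 188.7 158.3] th 12.42 F [ 0.5 -0.7 -3.8] T [ 0.02 -0.08  0.01] open 0.124 
 shift mm [-7.8 28.1 12.2] turn [ 1.28 -0.68 -0.53]
```

View pics/w5.png

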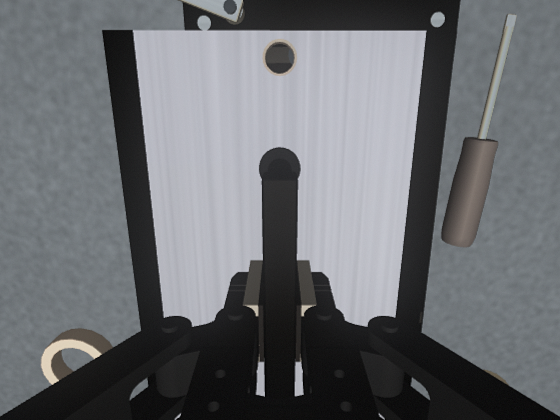

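Emit:
servo_tool(series=[[1,-0.0078,0.005,0.012,1.3,-0.7,-0.5],[1,0,0.015,0,0,0,0],[1,0,0.005,0,0,0,0],[1,0,0,0,0,0,0]])

```text
time_s: 10.3
tool_pos: [558.4, 198.6, 129.6]
ee_rot: [-0.553, 0.553, -0.441, 0.441]
wrist_force: [-0.7, 0.1, -3.4]
opening: 0.13
```

```bash
python3 -c "
from h import *
go([558,199.1,110],13.1)
"
```

```text
t 10.3 pos [558.4 198.6 129.6] th 12.87 F [-0.7  0.1 -3.4] T [-0.01  0.02  0.03] open 0.13 
 shift mm [-0.5 19.6 -0.3] turn [ 0.02 -0.23 -0.02]
```

Emit:
servo_tool(series=[[1,-0.0005,0.008,-0.0003,0,-0.2,0],[1,0,0.008,0,0,0,0],[1,0,0.002,0,0,0,0],[1,0,0,0,0,0,0]])

```text
time_s: 10.8
tool_pos: [558.1, 198.7, 110.6]
ee_rot: [0.554, -0.554, 0.44, -0.44]
wrist_force: [-0.0, 0.1, -4.1]
opening: 0.124
```

```bash
python3 -c "
from h import *
go([558,199.1,110],13.1)
im=ctrl.grab_frame('wrist');save(im,'w6.png')
save(cv2.resize(im[35:80,255:305],None,fx=10,fy=10,interpolation=cv2.INTER_CUBIC),'w6h.png')
im=ctrl.grab_frame('scene');save(cv2.resize(im[130:260,260:420],None,fx=4.5,fy=4.5,interpolation=cv2.INTER_CUBIC),'s6.png')
"
```

```text
t 10.8 pos [558.1 198.7 110.6] th 13.04 F [-0.   0.1 -4.1] T [ 0.03  0.02 -0.02] open 0.124 
 shift mm [-0.4  0.6 -0. ] turn [ 0.01 -0.06 -0.02]
```

View pics/w6.png

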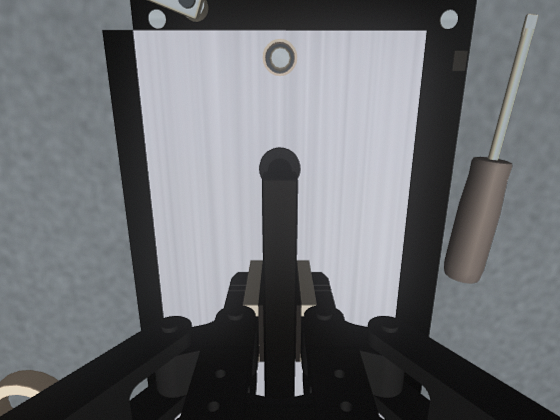

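View pics/w6h.png

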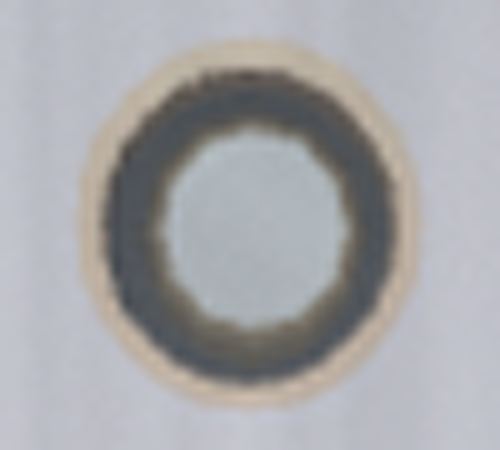

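View pics/s6.png

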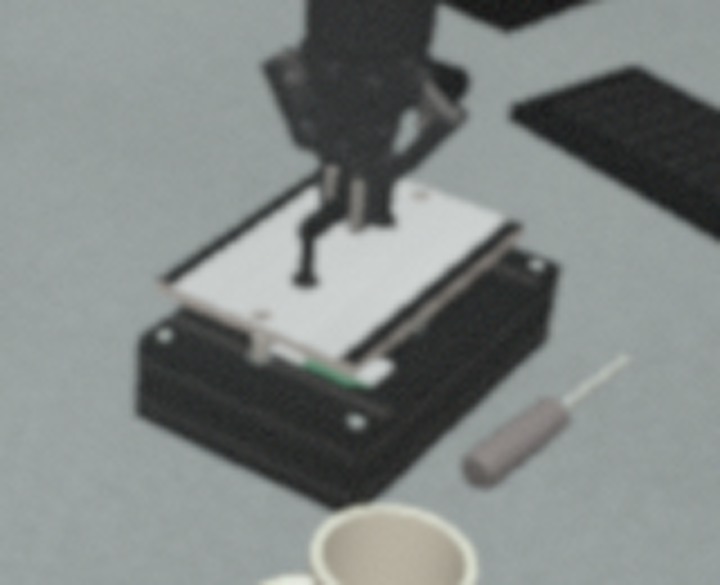

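```bash
python3 - <<'E'
from h import *
p,M=tool();k=ctrl.get_calibration('wrist')
a=onz('wrist',(280.1,57.3),76,k);b=onz('wrist',(279.5,57.0),p[2]-18.5,k)
print(a.round(1),b.round(1),(M.T@(a-b)).round(2))
go([558,199.1,100],13.1)
E
```

```text
[537.9 286.9  76. ] [537.9 285.7  92.4] [-1.18 16.37  0.27]
t 10.9 pos [558.2 198.8 110.9] th 13.04 F [-0.4  0.3 -4.5] T [0.03 0.02 0.02] open 0.129 
 shift mm [-0.4 10.9 -0.1] turn [-0.01 -0.06 -0.01]
```

Emit:
servo_tool(series=[[1,-0.001,0,0.0002,0,0,0],[1,0,0.003,0,0,0,0],[1,0,0.003,0,0,0,0],[1,0,0.003,0,0,0,0],[1,0,0,0,0,0,0]])

```text
time_s: 11.52
tool_pos: [558.5, 199.9, 101.7]
ee_rot: [0.554, -0.553, 0.44, -0.44]
wrist_force: [-0.1, -1.0, -4.6]
opening: 0.122
```

```bash
python3 -c "
from h import *
go([557.8,199.9,95],13.1)
im=ctrl.grab_frame('wrist')
save(cv2.resize(im[35:80,255:305],None,fx=10,fy=10,interpolation=cv2.INTER_CUBIC),'w7h.png')
"
```

```text
t 11.53 pos [558.5 199.9 101.7] th 13.04 F [-0.1 -1.  -4.6] T [-0.05  0.01 -0.  ] open 0.122 
 shift mm [-0.1  6.7 -0.7] turn [-0.05 -0.06 -0.01]
```

View pics/w7h.png

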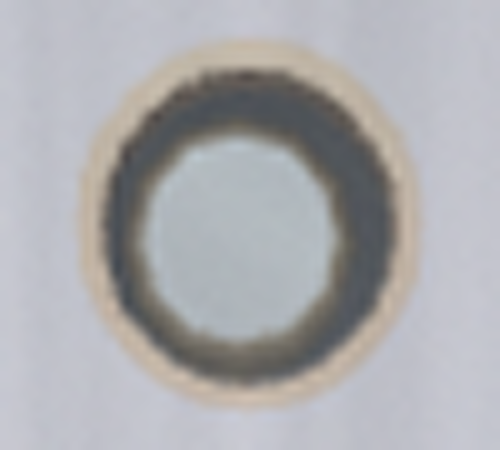

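```bash
python3 - <<'E'
from h import *
p,M=tool();k=ctrl.get_calibration('wrist')
a=onz('wrist',(278.4,58.5),76,k);b=onz('wrist',(279.5,57.0),p[2]-18.5,k)
print(a.round(1),b.round(1),(M.T@(a-b)).round(2))
E
```

```text
[537.8 286.7  76. ] [538.2 286.8  83.4] [ 0.    7.37 -0.46]
```

Emit:
servo_tool(series=[[1,0,0,-0.0006,0,0,0],[1,0,0.002,0,0,0,0],[1,0,0.002,0,0,0,0],[1,0,0.002,0,0,0,0],[1,0,0,0,0,0,0]])

```text
time_s: 12.2
tool_pos: [558.0, 199.8, 95.6]
ee_rot: [0.554, -0.553, 0.44, -0.44]
wrist_force: [0.7, 0.4, -3.9]
opening: 0.132
```

```bash
python3 -c "
from h import *
go([557.8,199.9,90],13.1)
im=ctrl.grab_frame('wrist');save(im,'w8.png')
save(cv2.resize(im[35:80,255:305],None,fx=10,fy=10,interpolation=cv2.INTER_CUBIC),'w8h.png')
"
```

```text
t 12.2 pos [558.  199.8  95.6] th 13.05 F [ 0.7  0.4 -3.9] T [0.   0.01 0.02] open 0.132 
 shift mm [-0.1  5.6 -0.2] turn [-0.08 -0.05 -0.  ]
```

View pics/w8h.png

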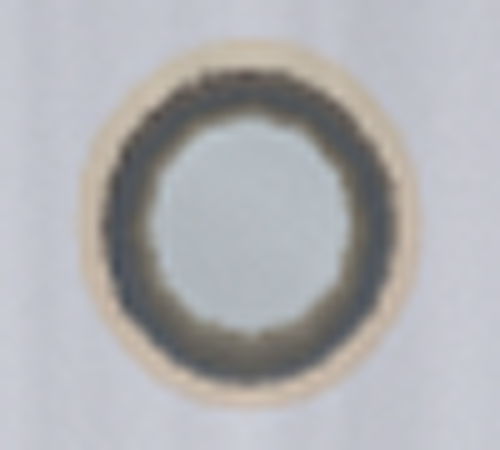

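The pin is centred in the hole and no contact force shows, so I keep lowering gently.

Emit:
servo_tool(series=[[1,0,0.002,0,0,0,0],[1,0,0.002,0,0,0,0],[1,0,0.002,0,0,0,0],[1,0,0,0,0,0,0]])

```text
time_s: 12.75
tool_pos: [558.1, 199.8, 89.3]
ee_rot: [0.554, -0.553, 0.44, -0.44]
wrist_force: [-0.1, 0.6, -4.3]
opening: 0.122
```

```bash
python3 -c "
from h import *
go([557.8,199.9,87],13.1)
"
```

```text
t 12.75 pos [558.1 199.8  89.3] th 13.04 F [-0.1  0.6 -4.3] T [-0.01  0.01  0.05] open 0.122 
 shift mm [-0.1  2.3 -0.3] turn [-0.08 -0.06 -0.01]
```

Emit:
servo_tool(series=[[1,0,0.001,0,0,0,0],[1,0,0.001,0,0,0,0],[1,0,0.001,0,0,0,0],[1,0,0,0,0,0,0]])

```text
time_s: 13.25
tool_pos: [558.3, 199.8, 86.7]
ee_rot: [0.554, -0.553, 0.44, -0.44]
wrist_force: [-1.9, 0.0, -1.6]
opening: 0.129
```

```bash
python3 -c "
from h import *
go([557.8,199.9,86],13.1)
im=ctrl.grab_frame('wrist');save(im,'w9.png')
im=ctrl.grab_frame('scene');save(cv2.resize(im[130:260,260:420],None,fx=4.5,fy=4.5,interpolation=cv2.INTER_CUBIC),'s9.png')
"
```

```text
t 13.25 pos [558.3 199.8  86.7] th 13.04 F [-1.9  0.  -1.6] T [-0.1   0.31 -0.03] open 0.129 
 shift mm [-0.2  0.7 -0.5] turn [-0.11 -0.06  0.  ]
```

View pics/w9.png

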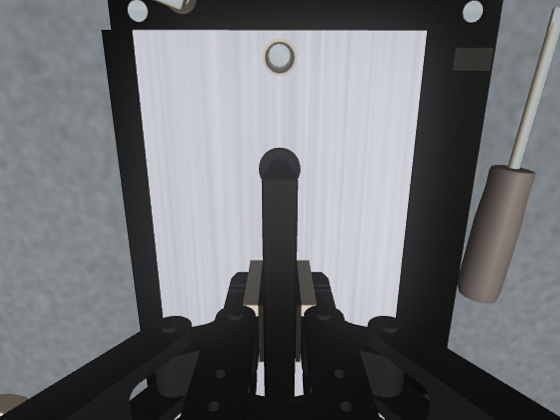

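View pics/s9.png

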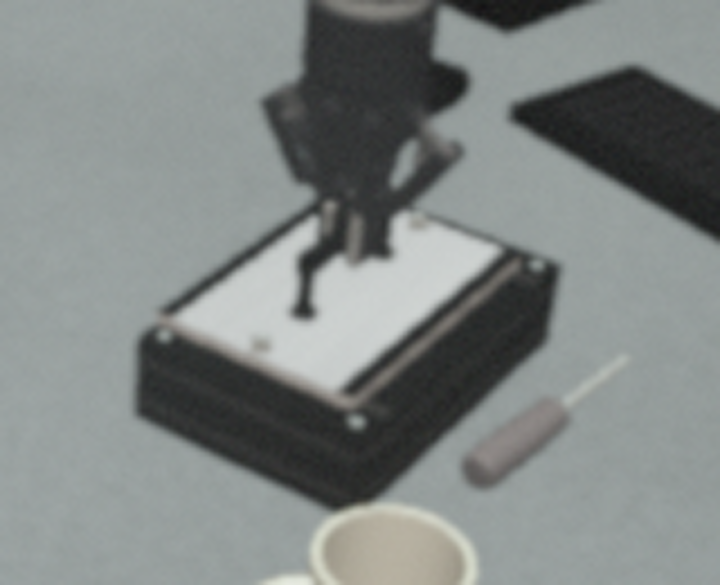

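Emit:
servo_tool(series=[[1,0,0,-0.0004,0,0,0],[1,0,0.001,0,0,0,0],[1,0,0.001,0,0,0,0],[1,0,0,0,0,0,0]])

```text
time_s: 13.85
tool_pos: [558.3, 199.9, 85.7]
ee_rot: [0.554, -0.553, 0.439, -0.441]
wrist_force: [-2.9, -1.2, 2.6]
opening: 0.125
```

```bash
python3 -c "
from h import *
go([557.8,199.9,86],13.1)
"
```

```text
t 13.85 pos [558.3 199.9  85.7] th 13.05 F [-2.9 -1.2  2.6] T [-0.17  0.6  -0.01] open 0.125 
 shift mm [-0.1 -0.3 -0.5] turn [-0.18 -0.05  0.01]
```

Contact began at a TCP height of about 87 mm, which is the predicted rim height, with only about 7 N of added load. I'll release and back off.

Emit:
servo_tool(series=[[0.6,0,0,0,0,0,0],[0,0,0,0,0,0,0],[0,0,0,0,0,0,0],[0,0,0,0,0,0,0],[0,0,-0.02,0,0,0,0],[0,0,-0.03,0,0,0,0],[0,0,-0.04,0,0,0,0],[0,0,-0.04,0,0,0,0],[0,0,-0.02,0,0,0,0],[0,0,0,0,0,0,0]])

```text
time_s: 15.1
tool_pos: [558.7, 199.8, 248.1]
ee_rot: [0.556, -0.551, 0.437, -0.442]
wrist_force: [0.0, 0.3, -0.8]
opening: 1.0
```

```bash
python3 -c "
from h import *
go([493.84,300.16,190],13.1)
im=ctrl.grab_frame('wrist');save(im,'w10.png')
im=ctrl.grab_frame('scene');save(cv2.resize(im[130:260,260:420],None,fx=4.5,fy=4.5,interpolation=cv2.INTER_CUBIC),'s10.png')
"
```

```text
t 15.1 pos [558.7 199.8 248.1] th 13.04 F [ 0.   0.3 -0.8] T [-0.04 -0.03  0.02] open 1.0 
 shift mm [-112.4   57.6  -41.1] turn [-0.59 -0.06  0.05]
```

View pics/w10.png

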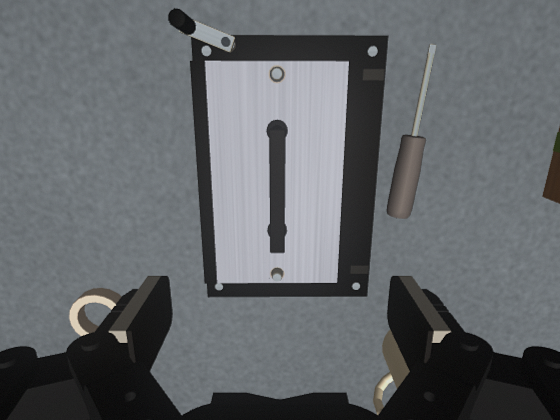

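View pics/s10.png

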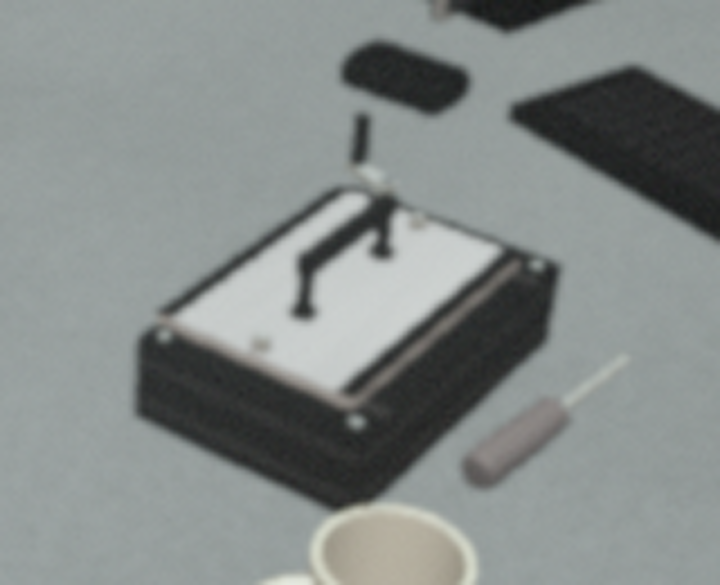

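Both pins show through the holes at (277,74) and (277,274), and the cover looks flush. Next I'll check flushness numerically and measure the latch post again.

```bash
python3 - <<'E'
from h import *
im=cv2.imread('pics/w10.png')
cr=lambda x,y,w,h:cv2.resize(im[y:y+h,x:x+w],None,fx=8,fy=8,interpolation=cv2.INTER_CUBIC)
cv2.imwrite('pics/w10a.png',np.hstack([cr(262,58,32,32),cr(262,258,32,32)]))
cv2.imwrite('pics/w10b.png',cr(160,0,85,65))
E
```

```text
(no output)
```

View pics/w10a.png

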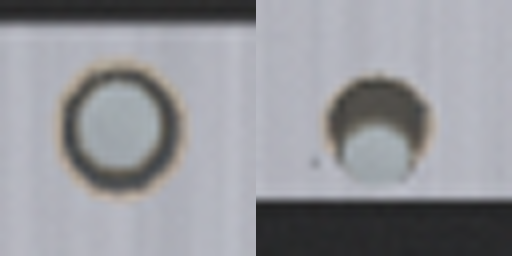

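View pics/w10b.png

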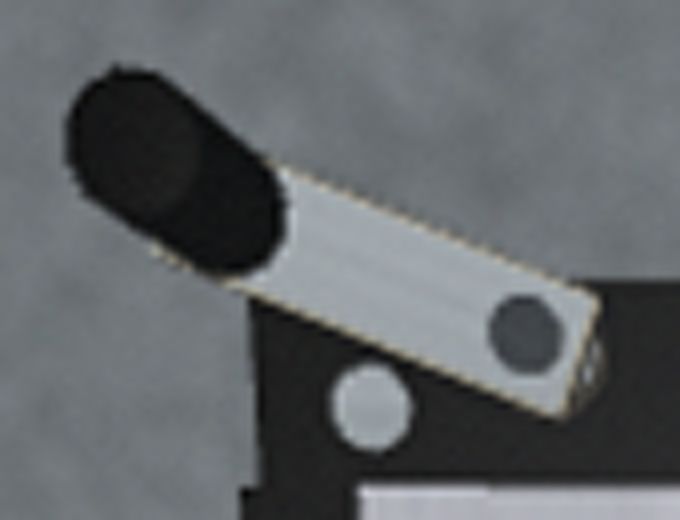

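```bash
python3 - <<'E'
from h import *
np.set_printoptions(suppress=True,precision=2)
k=ctrl.get_calibration('wrist')
for z in (66,68,72): 
  a=onz('wrist',(276.6,73.4),z,k);b=onz('wrist',(276.8,273.1),z,k);print(z,np.linalg.norm(a-b),(a+b)/2)
a=onz('wrist',(276.7,73.2),76,k);b=onz('wrist',(276.6,276.7),76,k);print('pins',a,b,np.linalg.norm(a-b),(a+b)/2)
po=onz('wrist',(176.3,17.1),112,k);pi=onz('wrist',(225.3,41.3),76,k)
d=po-pi;print('post',po,'piv',pi,np.hypot(d[0],d[1]),np.degrees(np.arctan2(d[1],d[0])))
go([po[0],po[1],190],13.1)
E
```

```text
66 179.7089040380179 [556.65 199.13  66.  ]
68 178.5921734541407 [556.54 199.59  68.  ]
72 176.35871228638615 [556.32 200.52  72.  ]
pins [536.56 286.44  76.  ] [576.35 112.97  76.  ] 177.98476411324899 [556.46 199.71  76.  ]
post [463.92 304.13 112.  ] piv [493.03 299.95  76.  ] 29.401771211434156 171.84229830462348
t 15.2 pos [557.9 199.7 245.5] th 13.04 F [-0.   0.3 -1.3] T [-0.   -0.   -0.04] open 1.001 
 shift mm [-122.9   55.   -68.4] turn [-0.41 -0.06  0.03]
```

Relative to the pins, the hole spacing puts the panel's top at about 68 mm, so it is home. Now I move above the latch post.

Emit:
servo_tool(series=[[0,-0.04,0,-0.022,-0.4,0,0],[0,-0.04,0.01,-0.022,0,0,0],[0,-0.035,0.02,-0.02,0,0,0],[0,0,0.02,0,0,0,0],[0,0,0,0,0,0,0]])

```text
time_s: 15.82
tool_pos: [463.8, 298.8, 187.2]
ee_rot: [-0.55, 0.556, -0.442, 0.438]
wrist_force: [-0.8, -0.2, 0.3]
opening: 1.0
```

```bash
python3 -c "
from h import *
go([464.2,304.3,130],13.1)
im=ctrl.grab_frame('wrist');save(im,'w11.png')
"
```

```text
t 15.82 pos [463.8 298.8 187.2] th 12.98 F [-0.8 -0.2  0.3] T [0.01 0.01 0.01] open 1.0 
 shift mm [-5.3 57.2  2.2] turn [ 0.55 -0.12  0.06]
```

View pics/w11.png

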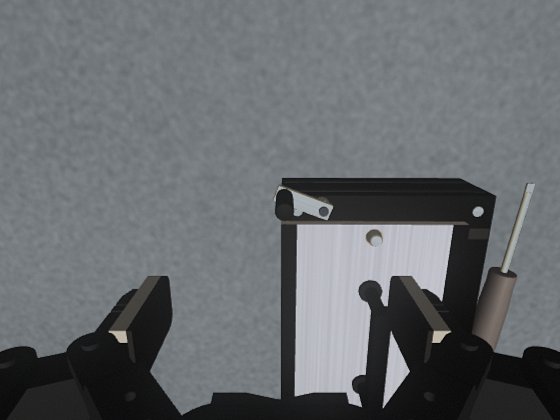

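Emit:
servo_tool(series=[[0,-0.0053,0.02,0.0022,0.55,-0.1,0],[0,0,0.02,0,0,0,0],[0,0,0.02,0,0,0,0],[0,0,0,0,0,0,0]])

```text
time_s: 16.38
tool_pos: [467.0, 303.2, 127.8]
ee_rot: [0.554, -0.552, 0.44, -0.441]
wrist_force: [0.1, -0.0, 1.3]
opening: 0.998
```

```bash
python3 -c "
from h import *
go([464.2,304.3,84],13.1)
"
```

```text
t 16.38 pos [467.  303.2 127.8] th 12.92 F [ 0.1 -0.   1.3] T [0.06 0.04 0.04] open 0.998 
 shift mm [-1.7 43.8 -2.6] turn [-0.16 -0.18  0.04]
```

Emit:
servo_tool(series=[[0,-0.0017,0.015,-0.0026,-0.15,-0.2,0],[0,0,0.015,0,0,0,0],[0,0,0.013,0,0,0,0],[0,0,0,0,0,0,0]])

```text
time_s: 16.88
tool_pos: [464.8, 304.1, 83.2]
ee_rot: [0.554, -0.554, 0.439, -0.44]
wrist_force: [0.4, 0.1, -0.5]
opening: 0.995
```

```bash
python3 -c "
from h import *
go([464.2,304.3,84],13.1)
im=ctrl.grab_frame('wrist');save(im,'w12.png')
"
```

```text
t 16.88 pos [464.8 304.1  83.2] th 13.09 F [ 0.4  0.1 -0.5] T [ 0.03  0.06 -0.02] open 0.995 
 shift mm [-0.3 -0.8 -0.6] turn [-0.07 -0.01  0.04]
```

View pics/w12.png

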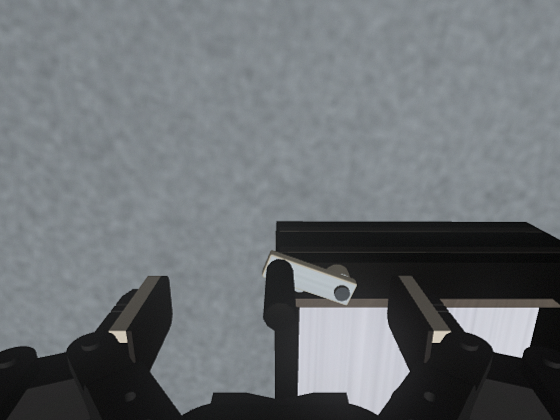

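The post, seen at (280,290), sits between the jaws. I close on it with 40 N.

Emit:
servo_tool(series=[[0.5,0,-0.0005,-0.0005,0,0,0],[1,0,0,0,0,0,0],[1,0,0,0,0,0,0],[1,0,0,0,0,0,0],[1,0,0,0,0,0,0],[1,0,0,0,0,0,0],[1,0,0,0,0,0,0]], squeeze=40)

```text
time_s: 17.8
tool_pos: [464.9, 304.6, 86.3]
ee_rot: [0.555, -0.553, 0.439, -0.44]
wrist_force: [-1.2, -0.7, 1.5]
opening: 0.123
```

```bash
python3 - <<'E'
from h import *
p,M=tool()
piv=np.array([493.9,299.9])
a0=np.arctan2(p[1]-piv[1],p[0]-piv[0]);print(np.degrees(a0),np.hypot(*(p[:2]-piv)))
go([464.2,304.3,84],13.1)
A=np.radians(np.linspace(171.6,284.8,15));P=piv+30*np.c_[np.cos(A),np.sin(A)]
for i in range(14):
  d=np.r_[P[i+1]-P[i],0];print(i+1,P[i+1].round(1),to_tool(d,M).round(1))
E
```

```text
170.8717835747095 29.404294946139572
t 17.8 pos [464.9 304.6  86.3] th 13.11 F [-1.2 -0.7  1.5] T [-0.07  0.46 -0.06] open 0.123 
 shift mm [ 0.1  2.3 -0.7] turn [-0.18  0.01 -0.  ]
1 [463.9 300.1] [ 4.  -0.  -1.3]
2 [464.2 295.8] [ 4.2 -0.  -0.7]
3 [465.  291.7] [ 4.2 -0.  -0.1]
4 [466.5 287.7] [4.2 0.  0.5]
5 [468.5 284. ] [4.1 0.  1.1]
6 [471.  280.6] [3.9 0.  1.7]
7 [473.9 277.5] [3.6 0.  2.2]
8 [477.2 274.9] [3.3 0.  2.7]
9 [480.9 272.9] [2.9 0.  3.1]
10 [484.9 271.3] [2.4 0.  3.5]
11 [489.  270.3] [1.9 0.  3.8]
12 [493.2 269.9] [1.3 0.  4. ]
13 [497.4 270.1] [0.8 0.  4.2]
14 [501.6 270.9] [0.2 0.  4.2]
```

Emit:
servo_tool(series=[[1,0.004,0,-0.0012,0,0,0],[1,0.0042,0,-0.0007,0,0,0],[1,0.0042,0,-0.0001,0,0,0],[1,0.0042,0,0.0005,0,0,0]])

```text
time_s: 18.3
tool_pos: [465.7, 291.9, 86.2]
ee_rot: [0.558, -0.552, 0.44, -0.436]
wrist_force: [-6.1, 0.7, 4.1]
opening: 0.125
```

```bash
python3 -c "
from h import *
go([466.5,287.7,86],13.1)
go([471,280.6,86],13.1)
p,M=tool();d=p[:2]-[493.9,299.9];print(np.hypot(*d),np.degrees(np.arctan2(d[1],d[0]))%360)
"
```

```text
t 18.3 pos [465.7 291.9  86.2] th 13.37 F [-6.1  0.7  4.1] T [-0.09  1.22 -0.03] open 0.125 
 shift mm [ 4.2  0.2 -0.2] turn [-0.19  0.28 -0.58]
t 18.3 pos [465.7 291.9  86.2] th 13.37 F [-6.1  0.7  4.1] T [-0.09  1.22 -0.03] open 0.125 
 shift mm [12.2  0.1  2.5] turn [-0.19  0.28 -0.58]
29.273411787350913 195.91755033852138
```

Emit:
servo_tool(series=[[1,0.0042,0,-0.0007,0,0,-0.5],[1,0.0043,0,0.001,0,0,0],[1,0.0042,0,0.0015,0,0,0],[1,0.004,0,0.0022,0,0,0]])

```text
time_s: 18.8
tool_pos: [471.0, 278.9, 86.1]
ee_rot: [0.558, -0.554, 0.439, -0.435]
wrist_force: [-10.0, 3.9, 5.9]
opening: 0.124
```

```bash
python3 -c "
from h import *
go([473.9,277.5,86],13.1)
go([477.2,274.9,86],13.1)
p,M=tool();d=p[:2]-[493.9,299.9];print(np.hypot(*d),np.degrees(np.arctan2(d[1],d[0]))%360)
"
```

```text
t 18.8 pos [471.  278.9  86.1] th 13.62 F [-10.    3.9   5.9] T [0.86 2.08 0.31] open 0.124 
 shift mm [2.  0.1 2.5] turn [-0.02  0.52 -0.49]
t 18.8 pos [471.  278.9  86.1] th 13.62 F [-10.    3.9   5.9] T [0.86 2.08 0.31] open 0.124 
 shift mm [5.3 0.1 5.1] turn [-0.02  0.52 -0.49]
31.083742135529945 222.54175586188484
```

Emit:
servo_tool(series=[[1,0.003,0,0.0025,0,0.5,-0.4],[1,0.0033,0,0.0027,0,0,0],[1,0.003,0,0.0031,0,0,0],[1,0.0024,0,0.0035,0,0,0]], squeeze=20)

```text
time_s: 19.3
tool_pos: [478.9, 269.5, 86.1]
ee_rot: [-0.552, 0.557, -0.442, 0.435]
wrist_force: [-11.4, -1.4, 7.9]
opening: 0.124
```

```bash
python3 -c "
from h import *
go([484.9,271.3,86],13.1)
go([489,270.3,86],13.1)
p,M=tool();d=p[:2]-[493.9,299.9];print(np.hypot(*d),np.degrees(np.arctan2(d[1],d[0]))%360)
"
```

```text
t 19.3 pos [478.9 269.5  86.1] th 13.31 F [-11.4  -1.4   7.9] T [-0.2   2.53  0.32] open 0.124 
 shift mm [-0.4  0.   6.3] turn [ 0.69  0.21 -0.18]
t 19.3 pos [478.9 269.5  86.1] th 13.31 F [-11.4  -1.4   7.9] T [-0.2   2.53  0.32] open 0.124 
 shift mm [ 1.5 -0.  10. ] turn [ 0.69  0.21 -0.18]
33.915110185086704 243.73879445900016
```

Emit:
servo_tool(series=[[1,0,0,0.0042,0.6,0.2,0],[1,0,0,0.0042,0,0,0],[1,0,0,0.0042,0,0,0],[1,0,0,0.0042,0,0,0]])

```text
time_s: 19.8
tool_pos: [485.4, 264.8, 86.1]
ee_rot: [-0.544, 0.563, -0.442, 0.437]
wrist_force: [-17.4, -10.3, 13.5]
opening: 0.125
```

```bash
python3 -c "
from h import *
go([501.6,270.9,86],13.1)
p,M=tool();d=p[:2]-[493.9,299.9];print(np.hypot(*d),np.degrees(np.arctan2(d[1],d[0]))%360)
"
```

```text
t 19.8 pos [485.4 264.8  86.1] th 13.1 F [-17.4 -10.3  13.5] T [-1.81  3.31  0.46] open 0.125 
 shift mm [-2.2 -0.3 17.2] turn [1.48 0.01 0.61]
36.079730411193076 256.31124625139796
```

```bash
python3 -c "
from h import *
im=ctrl.grab_frame('wrist');save(im,'w13.png')
im=ctrl.grab_frame('scene');save(cv2.resize(im[130:260,260:420],None,fx=4.5,fy=4.5,interpolation=cv2.INTER_CUBIC),'s13.png')
"
```

```text
(no output)
```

View pics/w13.png

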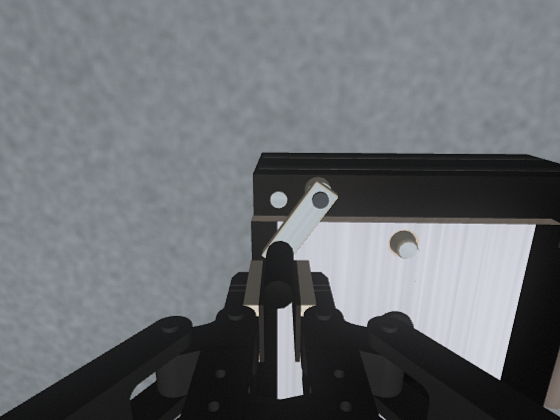

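View pics/s13.png

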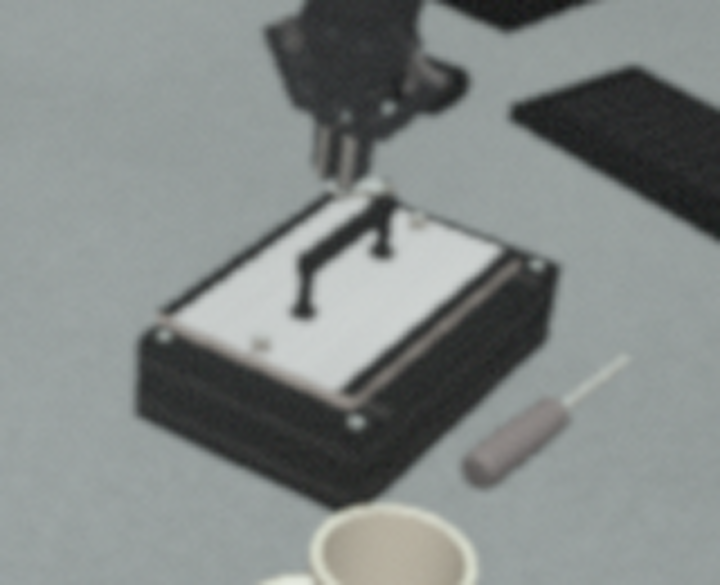

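The forces are rising because the post is binding and slipping in the pads. I'll open slightly to relieve it, and then look.

Emit:
servo_tool(series=[[0.6,0,0,0,0,0,0],[0.6,0,0,0,0,0,0],[0.6,0,0,0,0,0,0]])

```text
time_s: 20.27
tool_pos: [486.9, 263.6, 86.2]
ee_rot: [-0.544, 0.563, -0.442, 0.438]
wrist_force: [-0.2, 0.4, -0.4]
opening: 0.398
```

```bash
python3 -c "
from h import *
go([485,270,86],13.1)
im=ctrl.grab_frame('wrist');save(im,'w14.png')
im=ctrl.grab_frame('scene');save(cv2.resize(im[130:260,260:420],None,fx=4.5,fy=4.5,interpolation=cv2.INTER_CUBIC),'s14.png')
"
```

```text
t 20.27 pos [486.9 263.6  86.2] th 13.03 F [-0.2  0.4 -0.4] T [-0.   -0.05 -0.01] open 0.398 
 shift mm [-6.6  0.1 -0.4] turn [ 1.36 -0.06  0.73]
```

View pics/w14.png

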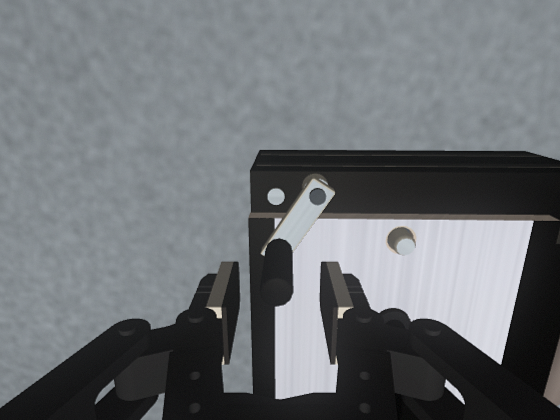

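View pics/s14.png

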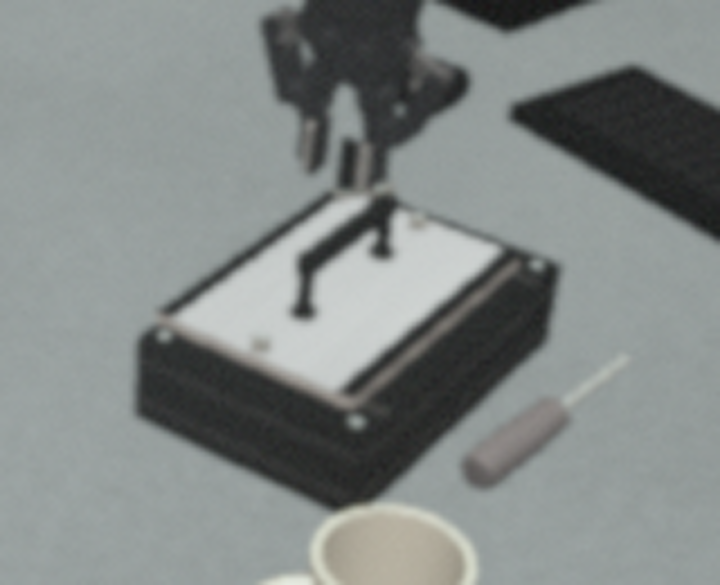

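```bash
python3 - <<'E'
from h import *
np.set_printoptions(suppress=True,precision=1)
k=ctrl.get_calibration('wrist')
po=onz('wrist',(277,291),112,k);pi=onz('wrist',(317,196),76,k);d=po-pi;print(po,pi,np.hypot(*d[:2]),np.degrees(np.arctan2(d[1],d[0]))%360)
piv=np.array([493.9,299.9])
p,M=tool();print('post in tool',to_tool(po-p,M))
for a in (242,255,270,284.8,287):
  q=piv+30*np.array([np.cos(np.radians(a)),np.sin(np.radians(a))]);print(a,q,to_tool(np.r_[q,105]-p,M))
E
```

```text
[484.1 272.9 112. ] [494.1 300.2  76. ] 29.018057410592643 249.99483977981117
post in tool [ -9.2 -25.9  -1.1]
242 [479.8 273.4] [-10.8 -18.9  -5. ]
255 [486.1 270.9] [ -7.  -18.9   0.6]
270 [493.9 269.9] [ -4.2 -19.1   7.9]
284.8 [501.6 270.9] [ -3.4 -19.3  15.6]
287 [502.7 271.2] [ -3.5 -19.3  16.8]
```

Emit:
servo_tool(series=[[0.6,-0.0055,0,0,1.3,0,0.7],[0.6,0,0,0.004,0,0,0],[0.6,0,0,0.004,0,0,0],[0.6,0,0,0.004,0,0,0],[0.6,0,0,0.004,0,0,0],[0.6,0,0,0.002,0,0,0]])

```text
time_s: 21.12
tool_pos: [502.5, 272.3, 85.4]
ee_rot: [-0.552, 0.555, -0.44, 0.44]
wrist_force: [-1.6, -2.8, 1.2]
opening: 0.398
```

```bash
python3 -c "
from h import *
go([512,276,86],13.1)
im=ctrl.grab_frame('wrist');save(im,'w15.png')
"
```

```text
t 21.12 pos [502.5 272.3  85.4] th 13.04 F [-1.6 -2.8  1.2] T [-0.53  0.46 -0.03] open 0.398 
 shift mm [-1.4 -0.7 10.1] turn [ 0.23 -0.06  0.14]
```

View pics/w15.png

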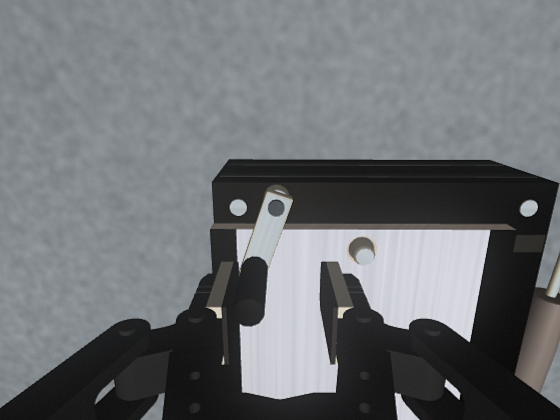

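Emit:
servo_tool(series=[[0.6,0,0,0.003,0,0,0],[0.6,0,0,0.003,0,0,0],[0.6,0,0,0.003,0,0,0],[0.6,0,0,0.001,0,0,0]])

```text
time_s: 21.68
tool_pos: [513.0, 274.8, 85.0]
ee_rot: [-0.552, 0.555, -0.44, 0.44]
wrist_force: [-1.1, -2.2, 0.3]
opening: 0.4
```

```bash
python3 -c "
from h import *
go([512,276,86],13.1)
im=ctrl.grab_frame('wrist');save(im,'w16.png')
"
```

```text
t 21.68 pos [513.  274.8  85. ] th 13.03 F [-1.1 -2.2  0.3] T [-0.35  0.39  0.07] open 0.4 
 shift mm [-1.4 -1.  -0.7] turn [ 0.24 -0.07  0.13]
```

View pics/w16.png

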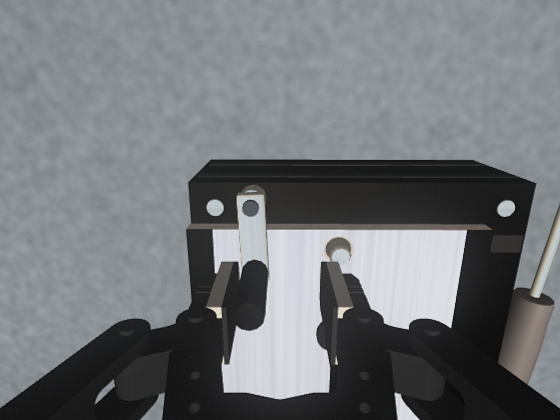

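```bash
python3 - <<'E'
from h import *
im=cv2.imread('pics/w16.png');k=ctrl.get_calibration('wrist')
piv=onz('wrist',(250.7,207.5),76,k)[:2];print(piv)
for a in (1.45,1.5,1.57,1.63):
  t=np.radians(193.15)+a;u=np.array([np.cos(t),np.sin(t)]);q=piv+30*u
  print(a,proj('wrist',(*q,112),k).round(1),proj('wrist',(*(piv+20*u),76),k).round(1))
cv2.imwrite('pics/w16c.png',cv2.resize(im[180:340,200:300],None,fx=3.7,fy=3.7,interpolation=cv2.INTER_CUBIC))
E
```

```text
[494.37630252 300.24260348]
1.45 [234.8 317.4] [246.4 250.5]
1.5 [239.  317.7] [248.6 250.7]
1.57 [244.9 317.9] [251.8 250.8]
1.63 [250.  317.8] [254.5 250.7]
```

View pics/w16c.png

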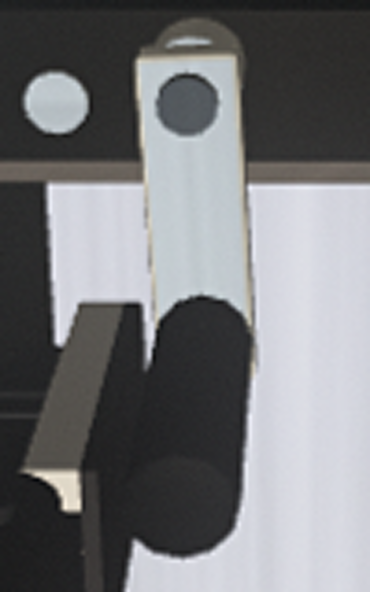

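The latch reads about 1.62 rad, fully across and with only about 2 N of push. I back the pad off the post and lift clear.

Emit:
servo_tool(series=[[0.6,0,0,-0.004,0,0,0],[0.6,0,0,-0.003,0,0,0],[0.6,0,-0.01,0,0,0,0],[0.6,0,-0.03,0,0,0,0],[0.6,0,-0.04,0,0,0,0],[0.6,0,-0.04,0,0,0,0],[0.6,0,-0.04,0,0,0,0],[0.6,0.04,0,0.02,0,0,0],[0.6,0,0,0,0,0,0],[0.6,0,0,0,0,0,0],[0.6,0,0,0,0,0,0]])

```text
time_s: 23.1
tool_pos: [535.5, 240.2, 257.2]
ee_rot: [0.555, -0.553, 0.438, -0.441]
wrist_force: [-0.9, 0.1, -0.4]
opening: 0.401
```

```bash
python3 -c "
from h import *
go([512,276,86],13.1)
im=ctrl.grab_frame('wrist');save(im,'w17.png')
im=ctrl.grab_frame('scene');save(im,'s17.png')
im=ctrl.grab_frame('top');save(im,'t17.png')
"
```

```text
t 23.1 pos [535.5 240.2 257.2] th 13.14 F [-0.9  0.1 -0.4] T [ 0.01 -0.02  0.02] open 0.401 
 shift mm [-40.3 171.2 -15.6] turn [-0.29  0.04  0.02]
```

View pics/w17.png

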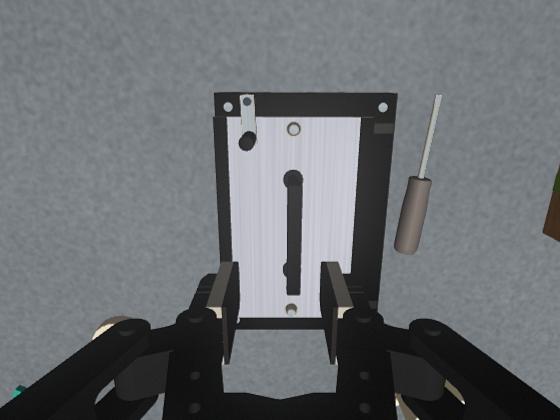

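View pics/s17.png

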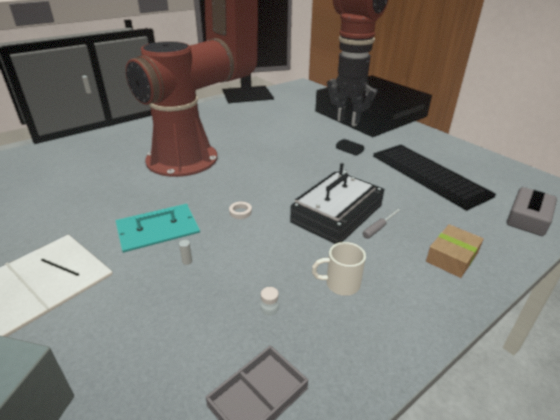

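View pics/t17.png

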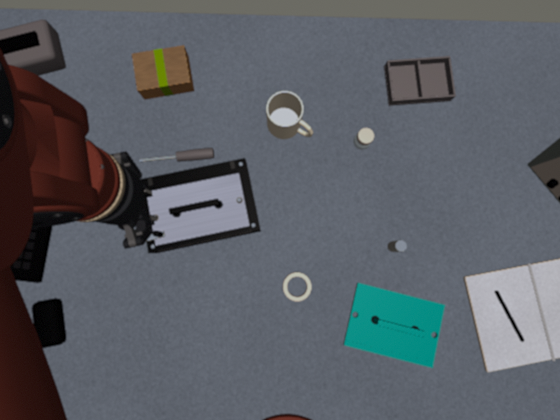

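Everything is in place: the cover is home with both pins through it at (293,129) and (291,310), the latch runs from (247,101) to (248,142) across the cover's edge, and nothing is touching the gripper.

```bash
python3 -c "
from h import *
ctrl.close_job();print(ctrl.read_state()['time_s'])"
```

```text
the job is handed in; nothing more can be done
the job is handed in; nothing more can be done
```

The cover is on the enclosure with both pins through its holes, the latch is shut across its edge, and the job is handed in at about 23 s.

- **Cover:** I found the pins by wrist camera at about x = -10 mm in their slots and lowered the cover with one pin centred in the hole view. Contact came at the expected rim height. The highest load I read was about 7 N. A later picture put the panel's top at about 68 mm, which is flush.
- **Latch:** My first try, swinging it with the post gripped, bound up. Wrist force reached about 24 N, within the limits but more than I wanted. I let go and pushed the post with one pad at 2–3 N instead. The last measurement read about 1.6 rad, fully across, and I then backed off and lifted away.
- **Last checks:** The final pictures show both pins through the cover and the latch across its edge. The bystanders look unmoved, and the gripper is clear with wrist force near zero. The top camera's view of the latch was partly hidden by the arm, so the latch angle rests on the wrist camera alone.

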